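# Open the can pen's gate and hold it wide

### The arm

A 7-joint arm with a two-finger parallel gripper is mounted at the origin on the work surface. World frame = base frame: x ahead of the robot, y to its left, z up, the work surface at z = 0. Lengths are in m, angles in rad, forces in N, time in s.
With the tool pointing down it reaches from about 0.425 to 0.925 m from the base axis. Payload 6.8 kg.
Tool frame: the origin (TCP) lies midway between the tips of the shut fingers; the grasp point (between the pads) lies r.grip_point_offset behind it (r.grip_point_offset is the distance from the TCP to the grasp point, in m); z points along the fingers, y is the line along which they close (so a half turn about z gives the same grasp; the last joint's range is limited). The gripper opens to 85 mm and grips with 20 to 120 N. Pads are 22 mm wide; open, the fingers measure 114 mm over their backs; the gripper's body (76 mm by 85 mm) begins 54 mm behind the grasp point. The pads swing forward as they close: fully open they stand 13 mm farther back than shut.
Start: joints at [1.107, 0.477, 0.022, 1.555, -0.011, 1.109, -0.083], TCP at [0.235, -0.633, 0.205] pointing down, gripper open.
Joint ranges: [-2.96, 2.96], [-0.34, 2.1], [-1.41, 1.46], [0.24, 2.44], [-1.37, 4.51], [0.17, 1.92], [-2.96, 2.96]. Speed limits (rad/s): [2.39, 2.39, 3.14, 3.14, 3.14, 3.14, 3.14].

### API

Orientations are given as a rotation vector (axis times angle).
In Python, from bench import r gives the robot as it stands. The module is installed in compiled form; this text tells all that it offers.
- The arm moves only by the shell command python3 -m crank 'ROWS' [FORCE]. ROWS is JSON, a list of rows, each a list of 5 numbers: the shift along the world's x, y, z in units of 200 mm (1.0 is 200 mm), then the turn about the world's z in units of 45 degrees (1.0 is 45 degrees), then the opening, from -1 (shut) to 1 (fully open). In form: [[dx, dy, dz, turn, jaw], ...]. A call has 1 to 8 rows; each row shifts and turns the commanded pose from where the row before left it; what a row does not reach is not made up. A row lasts 1/12 s, in which the tool goes at most 41.7 mm and 7.16 degrees, less where a joint would pass 70% of its speed; a pose out of reach is approached as far as the arm can. A call with a number of a shift or a turn outside -1 to 1 is refused whole. A call with a gripper value outside its range is refused whole. The fingers move at their own pace and stop on an object; FORCE is the grip in N (left out, the last holds). Time passes only in rows, so rows that do not move let the fingers close. It gives the time, the measured TCP pose, the force, the opening and the grip force at its end, in the units of the state.
- r.get_obs(): the state, without advancing time (a new reading comes with each control period).
- r.grab_frame(name): name is "scene" or "top"; returns the picture (480x640x3 uint8, blue, green, red); there is no depth.
- r.camera_model(name): a dict with "fx", "fy", "cx", "cy" (pixels), "distortion" ([k1, k2, p1, p2, k3] as OpenCV has them; the pictures are not rectified), "R" (3x3) and "t" (3): a world point X has camera coordinates R X + t. Camera axes: x right, y down, z forward; pixel columns grow to the right and rows downward; lengths in m; the calibration is good to about 2 mm. A picture is of the moment at which its call begins. camera_model takes no time and is no camera call.
- r.hand_in(): hands the job in; it is judged then, once.
The state is a dict: "clock": time; "joints": joint angles; "qvel": joint speeds; "tau": joint torques, N m; "tcp_pos": TCP position; "orientation": TCP orientation; "contact_force": force on the tool from outside, world axes, zero at the start; "moment": the same for the moment, N m; "grip_width": finger opening in m; "gripper_force": force on a finger pad.
Only numpy, scipy, OpenCV 4.12 (cv2) and the standard library are available. Lean on these libraries where they do the work, as an engineer would, in place of code of your own. Each camera call takes 0.05 s, during which the arm holds its last target. There are 200 camera calls.

### The job

The filled cans wait in a small pen whose self-closing gate is locked by two squeeze catches. Squeeze the red catch together first, then the yellow one, take the gate by its green post and swing it out past its half-way detent until it stands wide open (about 80 degrees). Finish while still holding it wide by the post, for a helper to take the cans; do not let go, and leave the cans, wrench, spray bottle and yellow basin undisturbed.

Things in the scene. Friction and masses are not known exactly. Their poses are not given: they have to be found in the camera images.
- pen: Fixed can pen: black tray with blue rails, 265 x 180 mm, 125 mm high. Origin on the table at the foot of the gate's hinge axis; +x along the shut gate from hinge to free end, +y into the pen, z up. The gate opens to the -y side. Around the hinge lies a flat black disc, 7 mm thick, radius 135 mm, with the detent's steel ball.
- gate (a joint): Gate angle, rad: 0 shut (gives up to 0.06 while locked), grows as it opens, clockwise seen from above; stop at 1.5. Aluminium frame, 232 mm long, top 130 mm above the table. Locked until both catches are squeezed. A spring pulls it shut (about 4 N at the green post when wide). A spring-ball detent at 0.6 to 0.9 rad takes about 10 N at the post to pass; let go, it falls back to it or shut.
- gate_hinge (a point): Point on the gate's vertical hinge axis, 158 mm above the table. Does not move.
- grip_post: Upright round green post on top of the gate near its free end: 22 mm diameter (26 mm collar in its lowest 4 mm), 55 mm tall, 210 mm from the hinge axis. Origin at its foot, 130 mm above the table. It moves with the gate and turns freely about its own upright axis, so the hand need not turn as the gate swings.
- grip (a point): Middle of the green post, 28 mm above its foot, where to hold it.
- red_catch (a joint): Travel in m of each tab of the red catch: 0 locked, 0.008 fully squeezed (stop). The two tabs are linked and move together by the same amount; stiff (about 6 N), no spring: the catch stays where it is left.
- red_catch_mid (a point): Point midway between the two red tabs, 158 mm above the table, on the gate 145 mm from the hinge. The tabs stand on each side of it along the gate (pen x when shut): 40 mm over their outer faces when locked, 24 mm when squeezed; each 6 mm thick, 26 mm across the gate, from 139 to 175 mm above the table.
- yellow_catch (a joint): As red_catch, for the yellow catch. Must stay unsqueezed until red is fully squeezed.
- yellow_catch_mid (a point): Point midway between the two yellow tabs; the same catch, 65 mm from the hinge.
- can0: Filled drinks can standing in the pen, 66 mm diameter, 122 mm tall; origin at its foot.
- can1: Another such can in the pen.
- can2: Another such can in the pen.
- can_out: Such a can standing on the table in front of the pen, just beyond the wide-open gate.
- can_far: Such a can standing at the far side of the table.
- spray: White spray bottle with orange cap, 72 mm diameter, 190 mm tall, standing; origin at its foot.
- wrench: Steel wrench, 240 mm long, lying on the table.
- basin: Yellow wash basin, 240 x 260 x 110 mm, open on top, on the right of the table; origin under its centre.

How it is judged:
On the way, in this order (a step that is already met when the one before it is completed fails the run):
1. the red catch is squeezed while yellow is still locked and the gate shut (value of joint red_catch above 0.006 m and value of joint yellow_catch below 0.003 m and value of joint gate below 0.1 rad), for 0.1 s.
2. the yellow catch is squeezed too, the gate still shut (value of joint each of yellow_catch, red_catch above 0.006 m and value of joint gate below 0.1 rad), for 0.1 s.
3. the gate is past its detent (value of joint gate above 0.95 rad), for 0.05 s.
At the end, for the whole second after the job is handed in: Both catches are squeezed (at least 6 of 8 mm), the gate stands still at more than 1.2 rad (69 degrees), and the fingers bear on its green post with more than 1 N, holding it against its closing spring (value of joint gate above 1.2 rad and velocity of joint gate between -0.08 and 0.08 rad/s and contact force between the fingers and grip_post above 1 N and value of joint each of red_catch, yellow_catch above 0.006 m); the arm keeps its last pose, push and grip.
It fails at once if the yellow catch is squeezed before the red one (value of joint yellow_catch above 0.004 m and value of joint red_catch below 0.005 m).
It fails at once if a can is shoved or tipped (distance of any of can0, can1, can2, can_out, can_far from where it was at the start of the episode above 0.025 m or angle between any of can0, can1, can2, can_out, can_far's own z axis and vertical above 0.4 rad).
It fails at once if the wrench, spray bottle or basin is shoved or tipped (distance of any of wrench, spray, basin from where it was at the start of the episode above 0.025 m or angle between spray's own z axis and vertical above 0.4 rad).
It also fails if it takes over 53 s, if anything falls off the work surface, if the arm or the gripper's body presses on something with over 40 N, if the wrist force passes 120 N, or if a joint passes its speed limit or range.

## Working session

There is one attempt and no reset: what is moved stays moved. The work goes in short steps, Python scripts to look and compute and a shell command to move; the robot and the scene stay as the last step left them, time stands still between calls to the robot, and variables do not carry over. Pictures are saved under pics/ and viewed, at most 10 in all, crops included, and the job is handed in when it is done.

```bash
mkdir -p pics; python3 - <<'E'
from bench import r
import cv2
for n in("scene","top"):
    cv2.imwrite(f"pics/{n}0.png",r.grab_frame(n)); print(n,r.camera_model(n))
print(r.get_obs(),r.grip_point_offset)
E
```

```text
scene {'fx': 557.0447003287002, 'fy': 557.0447003287002, 'cx': 325.328202230659, 'cy': 242.726921256638, 'distortion': array([0.06034552, 0.        , 0.        , 0.        , 0.        ]), 'R': array([[-0.21270834,  0.97705606,  0.01079944],
       [ 0.67552841,  0.15503236, -0.72085111],
       [-0.70598621, -0.14603572, -0.6930058 ]]), 't': array([ 0.19377196, -0.31228336,  2.1449871 ])}
top {'fx': 538.2969785688884, 'fy': 538.2969785688884, 'cx': 320.54076766536036, 'cy': 241.68858314021918, 'distortion': array([-0.12398174,  0.        ,  0.        ,  0.        ,  0.        ]), 'R': array([[-1.37681967e-02, -9.99899869e-01, -3.26929358e-03],
       [-9.83163533e-01,  1.41334054e-02, -1.82180446e-01],
       [ 1.82208410e-01,  7.05954018e-04, -9.83259679e-01]]), 't': array([-0.06167813,  0.63126963,  1.31158236])}
{'clock': 0.1, 'joints': array([ 1.10690957,  0.47771171,  0.02231894,  1.55634058, -0.01152175,
        1.10932142, -0.08312156]), 'qvel': array([ 0.00116057, -0.002137  ,  0.00040061, -0.00290656,  0.00160051,
        0.00253486,  0.00087979]), 'tau': array([ 4.75944631e-03, -5.97756636e+01,  1.61412746e+00, -2.81953579e+01,
        1.29081178e-02,  5.03896052e-03,  3.84552413e-05]), 'tcp_pos': array([ 0.23492622, -0.63217969,  0.20383143]), 'orientation': array([-3.09042731e+00, -5.55656120e-01,  5.97601272e-04]), 'contact_force': array([-0.15541994,  0.25979737, -0.25730633]), 'moment': array([-0.02801582,  0.02207639,  0.0017882 ]), 'gripper_force': 0.0, 'grip_width': 0.08525405819244615} 0.0187
```

View pics/scene0.png

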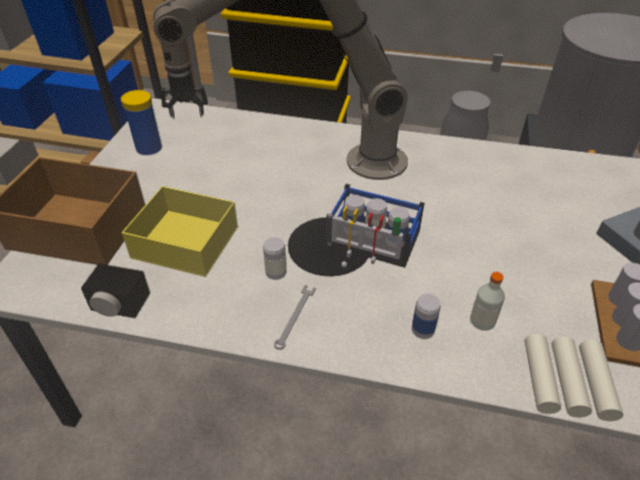

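View pics/top0.png

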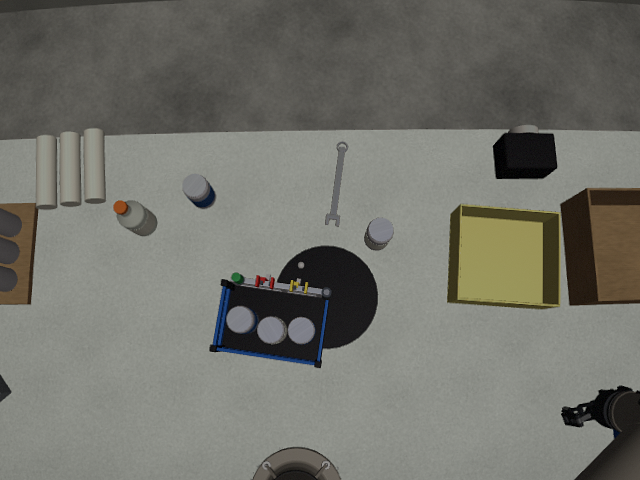

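Both views show the pen at about (375,220) in scene and (270,320) in top. The hinge is at the right in top (327,293), the green post at (237,278), red at (265,282) and yellow at (299,287). I'll enlarge them.

```bash
python3 - <<'E'
import cv2
a=cv2.imread("pics/scene0.png")[180:280,320:430]; b=cv2.imread("pics/top0.png")[260:310,220:340]
cv2.imwrite("pics/sc.png",cv2.resize(a,None,fx=6,fy=6,interpolation=cv2.INTER_CUBIC)[:600])
cv2.imwrite("pics/tc.png",cv2.resize(b,None,fx=6,fy=6,interpolation=cv2.INTER_CUBIC))
E
```

```text
(no output)
```

View pics/sc.png

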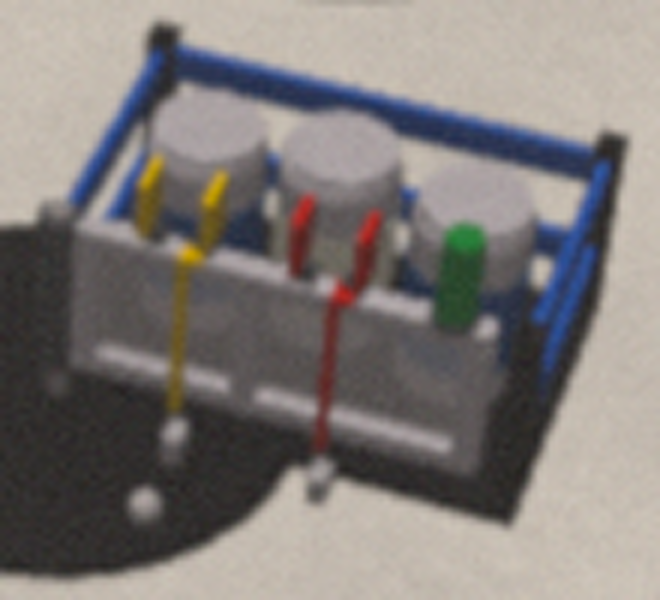

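View pics/tc.png

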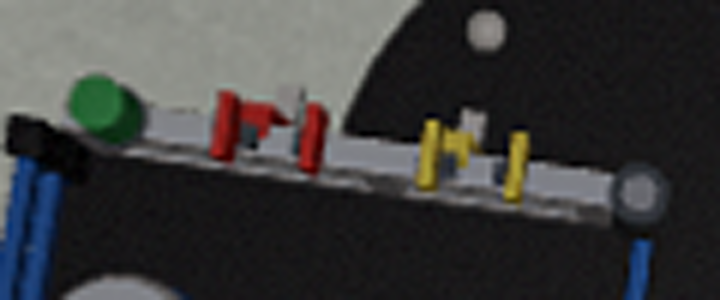

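Scene crop: yellow tabs' tops at about (154,165) and (216,180), red at (303,203) and (371,217), green top at (466,235), hinge cap at (56,212). Top crop: green (97,103), red (226,125) and (314,138), yellow (430,154) and (517,166), hinge (638,190). Next I'll triangulate these and fit the pen pose.

```bash
cat > h.py <<'E'
import numpy as np,cv2
from bench import r
from scipy.optimize import least_squares
def cam(n):
    c=r.camera_model(n);K=np.array([[c['fx'],0,c['cx']],[0,c['fy'],c['cy']],[0,0,1]]);return K,c['distortion'],c['R'],c['t']
def und(n,p):
    K,d,R,t=cam(n);return cv2.undistortPoints(np.array(p,float).reshape(-1,1,2),K,d).reshape(-1,2)
def tri(ps,pt):
    P=[np.c_[cam(n)[2],cam(n)[3]] for n in("scene","top")]
    X=cv2.triangulatePoints(P[0],P[1],und("scene",ps).T,und("top",pt).T);return (X[:3]/X[3]).T
def proj(n,X):
    K,d,R,t=cam(n);return cv2.projectPoints(np.array(X,float).reshape(-1,1,3),cv2.Rodrigues(R)[0],t,K,d)[0].reshape(-1,2)
E
cat > m.py <<'E'
from h import *
f=lambda a,o:(np.array(a)+.5)/6-.5+o
S=f([(466,235),(371,217),(303,203),(216,180),(154,165),(56,212)],[320,180])
T=f([(97,103),(226,125),(314,138),(430,154),(517,166),(638,190)],[220,260])
X=tri(S,T);print(X.round(4))
L=np.array([.21,.162,.128,.082,.048,0]);Z=np.array([.185,.175,.175,.175,.175,.13])
def W(p,L,Z):return np.c_[p[0]+L*np.cos(p[2]),p[1]+L*np.sin(p[2]),Z]
k=slice(0,5)
fn=lambda p:np.r_[(proj("scene",W(p,L,Z))-S)[k],(proj("top",W(p,L,Z))-T)[k]].ravel()
s=least_squares(fn,[.5,-.1,1.6],loss='soft_l1');print(s.x,fn(s.x).reshape(-1,2).round(1).tolist())
print(W(s.x,np.array([.145,.065,.21]),np.array([.158]*3)))
o=r.get_obs();print(cv2.Rodrigues(o['orientation'])[0].round(3))
E
python3 m.py
```

```text
[[ 0.5277  0.1266  0.1853]
 [ 0.5192  0.0786  0.1803]
 [ 0.514   0.0446  0.1785]
 [ 0.5073  0.      0.1794]
 [ 0.5022 -0.0327  0.1788]
 [ 0.4969 -0.081   0.1337]]
[ 0.49382521 -0.08183772  1.41068117] [[-1.2, -0.0], [-1.4, 1.5], [-1.0, 1.0], [-1.2, 1.0], [-1.5, 0.7], [-0.5, 0.3], [-0.9, 0.2], [-1.0, 0.3], [-0.5, 0.5], [-0.4, 0.7]]
[[ 0.51694283  0.06130758  0.158     ]
 [ 0.50418828 -0.01766914  0.158     ]
 [ 0.5273059   0.12547616  0.158     ]]
[[ 0.937  0.348 -0.001]
 [ 0.348 -0.937  0.002]
 [-0.    -0.002 -1.   ]]
```

```bash
python3 -m crank '[[0,0,0.16,-0.1,0.4],[0,0,0.16,-0.1,0.4],[0,0,0.16,-0.1,0.4],[0.07,0.17,0,-0.1,0.4],[0.07,0.17,0,-0.1,0.4],[0.07,0.17,0,-0.1,0.4],[0.07,0.17,0,-0.057,0.4],[0.07,0.17,0,0,0.4]]' 40
```

```text
clock: 0.77
tcp_pos: [0.3054, -0.4608, 0.3003]
orientation: [-3.131, 0.255, 0.001]
contact_force: [1.6, 0.3, 0.9]
grip_width: 0.0599
gripper_force: 0.0
```

```bash
python3 -m crank '[[0.07,0.17,0,0,0.4],[0.07,0.17,0,0,0.4],[0.07,0.17,0,0,0.4],[0.07,0.17,0,0,0.4],[0.07,0.17,0,0,0.4],[0.07,0.17,0,0,0.4],[0.07,0.17,0,0,0.4],[0,0,0,0,0.4]]'
```

```text
clock: 1.43
tcp_pos: [0.4059, -0.2173, 0.3007]
orientation: [-3.13, 0.235, -0.001]
contact_force: [-0.1, 0.2, -0.6]
grip_width: 0.0596
gripper_force: 0.0
```

```bash
cat > o.py <<'E'
from h import *
o=r.get_obs();M=cv2.Rodrigues(o['orientation'])[0]
print(o['clock'],o['tcp_pos'].round(4),'yang',np.arctan2(M[1,1],M[0,1]).round(3),'tilt',M[:,2].round(3),'w',o['grip_width'],'F',o['contact_force'].round(1),'g',o['gripper_force'],o['joints'].round(2))
E
python3 o.py
```

```text
1.4333 [ 0.4059 -0.2173  0.3007] yang -1.72 tilt [ 0.001  0.002 -1.   ] w 0.05964074650653972 F [-0.1  0.2 -0.6] g 0.0 [ 0.53  0.04 -0.18  1.91  0.01  1.19 -1.37]
```

```bash
python3 -m crank '[[0.069,0.174,0,-0.01,0.4],[0.069,0.174,0,0,0.4],[0.069,0.174,0,0,0.4],[0.069,0.174,0,0,0.4],[0.07,0.174,0,0,0.4],[0.07,0.174,0,0,0.4],[0.07,0.174,0,0,0.4],[0.07,0.174,0,0,0.4]]' && python3 -m crank '[[0,0,-0.15,0,0.4],[0,0,-0.15,0,0.4],[0,0,-0.1,0,0.4],[0,0,0,0,0.4],[0,0,0,0,0.4]]'; python3 o.py; python3 - <<'E'
from h import *
for n,(a,b,c,d) in dict(scene=(170,270,310,430),top=(210,310,220,340)).items():
    i=r.grab_frame(n);cv2.imwrite(f"pics/{n}1.png",i)
    x=cv2.resize(i[a:b,c:d],None,fx=4,fy=4,interpolation=cv2.INTER_CUBIC)
    L=x if n=="scene" else np.vstack([L,x])
cv2.imwrite("pics/c1.png",np.hstack([L[:400],L[400:]])[:, :][:600,:960]); cv2.imwrite("pics/c1.png",cv2.resize(np.hstack([L[:400],L[400:]]),(800,333)))
E
```

```text
clock: 2.1
tcp_pos: [0.5145, 0.055, 0.3005]
orientation: [3.13, -0.264, -0.0]
contact_force: [1.1, -0.3, 0.3]
grip_width: 0.0598
gripper_force: 0.0
clock: 2.52
tcp_pos: [0.5136, 0.0533, 0.22]
orientation: [3.13, -0.264, -0.004]
contact_force: [0.4, 0.5, 0.5]
grip_width: 0.0599
gripper_force: 0.0
2.5167 [0.5136 0.0533 0.22  ] yang -1.739 tilt [-0.003 -0.    -1.   ] w 0.05992128985708868 F [0.4 0.5 0.5] g 0.0 [ 0.15  0.23 -0.44  1.89  0.11  1.05 -2.07]
```

View pics/c1.png

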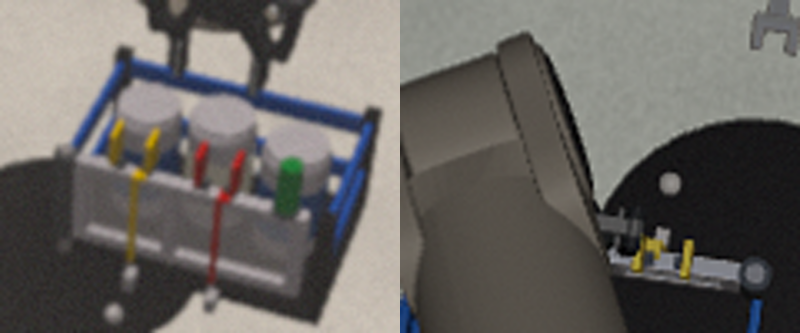

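The picture shows both fingers above the red tabs, at (178,60) and (260,80) in the scene half, and nothing is touching. I'll correct by +3.4/+8 mm, descend to z 0.143 and squeeze.

```bash
python3 -m crank '[[0.017,0.04,0,-0.0,0.4],[0,0,-0.1,0,0.4],[0,0,-0.1,0,0.4],[0,0,-0.1,0,0.4],[0,0,-0.085,0,0.4],[0,0,0,0,0.4],[0,0,0,0,0.4]]'; python3 o.py
```

```text
clock: 3.2
tcp_pos: [0.5182, 0.0622, 0.1444]
orientation: [-3.13, 0.263, -0.0]
contact_force: [0.3, 0.0, 0.6]
grip_width: 0.0595
gripper_force: 0.0
3.2 [0.5182 0.0622 0.1444] yang -1.739 tilt [ 0.  0. -1.] w 0.05954961288258989 F [0.3 0.  0.6] g 0.0 [ 0.12  0.33 -0.43  1.96  0.17  0.89 -2.14]
```

```bash
python3 -m crank '[[0,0,0,0,-0.2],[0,0,0,0,-0.2],[0,0,0,0,-0.6],[0,0,0,0,-0.6],[0,0,0,0,-0.6],[0,0,0,0,-0.6],[0,0,0,0,-0.6],[0,0,0,0,-0.6]]' 30;python3 o.py
```

```text
clock: 3.87
tcp_pos: [0.5195, 0.0623, 0.1459]
orientation: [-3.13, 0.263, -0.006]
contact_force: [-0.3, 0.9, 8.9]
grip_width: 0.0204
gripper_force: 29.4
3.8667 [0.5195 0.0623 0.1459] yang -1.739 tilt [ 0.004  0.001 -1.   ] w 0.020378467714746492 F [-0.3  0.9  8.9] g 29.375542402267456 [ 0.12  0.33 -0.43  1.96  0.17  0.89 -2.14]
```

Width is 20.4 mm, below the expected 24, so I'll open, rise and look.

```bash
python3 -m crank '[[0,0,0,0,0.4],[0,0,0,0,0.4],[0,0,0,0,0.4],[0,0,0,0,0.4],[0,0,0.15,0,0.4],[0,0,0.15,0,0.4],[0,0,0.15,0,0.4],[0,0,0,0,0.4]]';python3 o.py; python3 - <<'E'
from h import *
i=r.grab_frame("scene");cv2.imwrite("pics/scene2.png",i)
cv2.imwrite("pics/c2.png",cv2.resize(i[170:270,310:430],None,fx=6,fy=6,interpolation=cv2.INTER_CUBIC))
E
```

```text
clock: 4.53
tcp_pos: [0.521, 0.0625, 0.2394]
orientation: [-3.129, 0.264, -0.014]
contact_force: [1.2, -0.6, 0.3]
grip_width: 0.0598
gripper_force: 0.0
4.5333 [0.521  0.0625 0.2394] yang -1.739 tilt [ 0.009  0.001 -1.   ] w 0.05982921490726315 F [ 1.2 -0.6  0.3] g 0.0 [ 0.15  0.22 -0.45  1.85  0.11  1.08 -2.08]
```

View pics/c2.png

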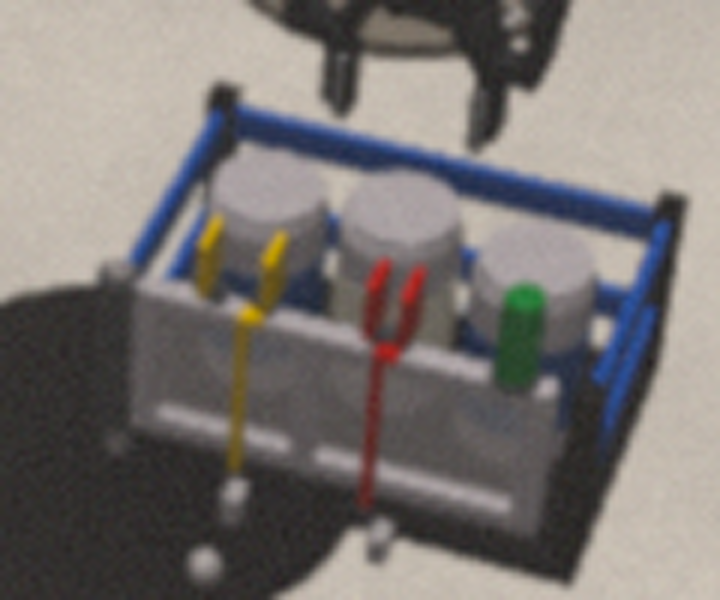

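Red is squeezed: the tab tops are now at (378,268) and (413,275), 35 px apart against 68 before. Next is yellow.

```bash
python3 -m crank '[[-0.02,-0.1,0,0,0.4],[-0.02,-0.1,0,0,0.4],[-0.02,-0.1,0,0,0.4],[-0.02,-0.1,0,0,0.4],[0,0,0,0,0.4],[0,0,0,0,0.4],[0,0,0,0,0.4]]';python3 o.py
```

```text
clock: 5.17
tcp_pos: [0.5014, -0.0178, 0.2331]
orientation: [-3.13, 0.263, 0.002]
contact_force: [0.2, 0.7, -0.0]
grip_width: 0.0598
gripper_force: 0.0
5.1667 [ 0.5014 -0.0178  0.2331] yang -1.739 tilt [-0.001  0.    -1.   ] w 0.05975465223917067 F [ 0.2  0.7 -0. ] g 0.0 [ 0.27  0.19 -0.4   1.91  0.08  1.06 -1.91]
```

```bash
python3 -m crank '[[0.015,0,-0.1,0,0.4],[0,0,-0.1,0,0.4],[0,0,-0.1,0,0.4],[0,0,-0.1,0,0.4],[0,0,-0.04,0,0.4],[0,0,0,0,0.4],[0,0,0,0,0.4]]';python3 o.py
```

```text
clock: 5.75
tcp_pos: [0.5049, -0.0175, 0.1458]
orientation: [-3.13, 0.262, 0.001]
contact_force: [0.1, 0.6, 0.1]
grip_width: 0.0603
gripper_force: 0.0
5.75 [ 0.5049 -0.0175  0.1458] yang -1.738 tilt [-0.  0. -1.] w 0.060288322875887 F [0.1 0.6 0.1] g 0.0 [ 0.24  0.3  -0.39  1.99  0.14  0.88 -1.96]
```

```bash
python3 -m crank '[[0,0,0,0,-0.2],[0,0,0,0,-0.2],[0,0,0,0,-0.6],[0,0,0,0,-0.6],[0,0,0,0,-0.6],[0,0,0,0,-0.6],[0,0,0,0,-0.6],[0,0,0,0,-0.6]]' 30;python3 o.py;  python3 -m crank '[[0,0,0,0,0.4],[0,0,0,0,0.4],[0,0,0,0,0.4],[0,0,0,0,0.4],[0,0,0.15,0,0.4],[0,0,0.15,0,0.4],[0,0,0.15,0,0.4],[0,0,0,0,0.4]]';python3 o.py; python3 - <<'E'
from h import *
i=r.grab_frame("scene");cv2.imwrite("pics/scene3.png",i)
cv2.imwrite("pics/c3.png",cv2.resize(i[170:270,310:430],None,fx=6,fy=6,interpolation=cv2.INTER_CUBIC))
E
```

```text
clock: 6.42
tcp_pos: [0.5068, -0.0169, 0.1486]
orientation: [-3.129, 0.263, -0.007]
contact_force: [-3.4, 2.3, 11.5]
grip_width: 0.0174
gripper_force: 6.1
6.4167 [ 0.5068 -0.0169  0.1486] yang -1.738 tilt [ 0.005  0.001 -1.   ] w 0.017416245964924613 F [-3.4  2.3 11.5] g 6.137640746310353 [ 0.24  0.29 -0.39  1.99  0.14  0.88 -1.96]
clock: 7.08
tcp_pos: [0.5081, -0.018, 0.2414]
orientation: [-3.13, 0.264, -0.014]
contact_force: [1.5, 0.0, 1.0]
grip_width: 0.0599
gripper_force: 0.0
7.0833 [ 0.5081 -0.018   0.2414] yang -1.739 tilt [ 0.009 -0.    -1.   ] w 0.05985128538370524 F [1.5 0.  1. ] g 0.0 [ 0.27  0.19 -0.4   1.89  0.08  1.07 -1.91]
```

View pics/c3.png

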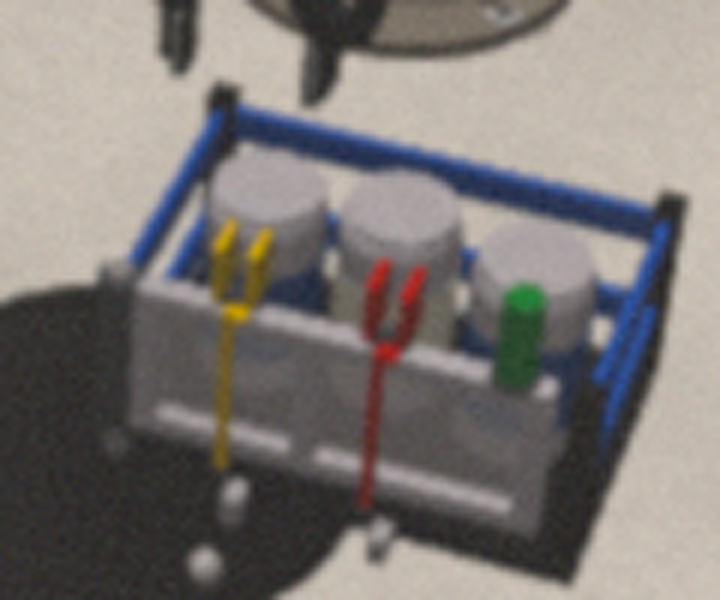

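Yellow is squeezed too: its tab tops are at (226,235) and (260,245), and the gate is still shut. I'll move to the green post.

```bash
python3 -m crank '[[0.015,0.12,0,0,0.4],[0.015,0.12,0,0,0.4],[0.015,0.12,0,0,0.4],[0.015,0.12,0,0,0.4],[0.015,0.12,0,0,0.4],[0.015,0.118,0,0,0.4],[0,0,0,0,0.4],[0,0,0,0,0.4]]';python3 o.py
```

```text
clock: 7.8
tcp_pos: [0.522, 0.1265, 0.2346]
orientation: [3.131, -0.259, -0.003]
contact_force: [0.2, -0.3, -0.6]
grip_width: 0.06
gripper_force: 0.0
7.8 [0.522  0.1265 0.2346] yang -1.736 tilt [-0.002  0.    -1.   ] w 0.06001619470680177 F [ 0.2 -0.3 -0.6] g 0.0 [ 0.05  0.26 -0.48  1.82  0.13  1.09 -2.21]
```

```bash
python3 -m crank '[[0.026,-0.003,-0.1,0,0.4],[0,0,-0.1,0,0.4],[0,0,-0.1,0,0.4],[0,0,-0.1,0,0.4],[0,0,-0.04,0,0.4],[0,0,0,0,0.4],[0,0,0,0,0.4]]';python3 o.py; python3 -m crank '[[0,0,0,0,-0.2],[0,0,0,0,-0.2],[0,0,0,0,-1],[0,0,0,0,-1],[0,0,0,0,-1],[0,0,0,0,-1],[0,0,0,0,-1],[0,0,0,0,-1]]' 80;python3 o.py
```

```text
clock: 8.38
tcp_pos: [0.5279, 0.1238, 0.1477]
orientation: [3.13, -0.265, -0.001]
contact_force: [-0.4, 0.5, 0.0]
grip_width: 0.0598
gripper_force: 0.0
8.3833 [0.5279 0.1238 0.1477] yang -1.74 tilt [-0.001 -0.    -1.   ] w 0.059811690591221454 F [-0.4  0.5  0. ] g 0.0 [ 0.03  0.36 -0.46  1.91  0.2   0.92 -2.27]
clock: 9.05
tcp_pos: [0.5292, 0.1267, 0.1494]
orientation: [-3.128, 0.262, -0.005]
contact_force: [0.5, 4.0, 5.7]
grip_width: 0.0179
gripper_force: 78.1
9.05 [0.5292 0.1267 0.1494] yang -1.738 tilt [ 0.004  0.003 -1.   ] w 0.017944572232163086 F [0.5 4.  5.7] g 78.13742637634277 [ 0.03  0.36 -0.46  1.9   0.2   0.92 -2.27]
```

```bash
python3 - <<'E'
import numpy as np
h=np.array([.4945,-.0815]);p=np.array([.5292,.1267])-h
R=np.hypot(*p);a=np.arctan2(p[1],p[0]);th=np.linspace(0,1.4,16)
q=R*np.c_[np.cos(a-th),np.sin(a-th)]+h
print(R,(np.diff(q,axis=0)/.2).round(3).tolist(),q[-1],q[8])
E
```

```text
0.2110718598013482 [[0.096, -0.021], [0.094, -0.03], [0.091, -0.038], [0.087, -0.046], [0.082, -0.054], [0.077, -0.062], [0.071, -0.069], [0.064, -0.075], [0.057, -0.081], [0.049, -0.085], [0.041, -0.09], [0.032, -0.093], [0.023, -0.096], [0.014, -0.097], [0.005, -0.098]] [ 0.70556849 -0.08030795] [0.66137692 0.04774173]
```

```bash
python3 -m crank '[[0.096,-0.021,0,0,-1],[0.094,-0.03,0,0,-1],[0.091,-0.038,0,0,-1],[0.087,-0.046,0,0,-1],[0,0,0,0,-1]]';python3 o.py
```

```text
clock: 9.47
tcp_pos: [0.6067, 0.0979, 0.1495]
orientation: [-3.126, 0.267, -0.01]
contact_force: [2.1, 5.1, 5.9]
grip_width: 0.0174
gripper_force: 79.1
9.4667 [0.6067 0.0979 0.1495] yang -1.741 tilt [ 0.007  0.003 -1.   ] w 0.017446959128653537 F [2.1 5.1 5.9] g 79.11042809486389 [ 0.06  0.46 -0.43  1.74  0.23  0.97 -2.19]
```

```bash
python3 -m crank '[[0.08,-0.06,0,0,-1],[0.077,-0.062,0,0,-1],[0.071,-0.069,0,0,-1],[0.064,-0.075,0,0,-1],[0.057,-0.081,0,0,-1],[0.049,-0.085,0,0,-1],[0,0,0,0,-1]]';python3 o.py
```

```text
clock: 10.05
tcp_pos: [0.6862, 0.0091, 0.1497]
orientation: [-3.128, 0.269, -0.013]
contact_force: [7.1, 4.7, 1.7]
grip_width: 0.0179
gripper_force: 78.7
10.05 [0.6862 0.0091 0.1497] yang -1.742 tilt [ 0.009  0.001 -1.   ] w 0.017940965931238326 F [7.1 4.7 1.7] g 78.72015595436096 [ 0.16  0.57 -0.39  1.56  0.24  1.05 -2.03]
```

```bash
python3 -m crank '[[0.04,-0.09,0,0,-1],[0.03,-0.092,0,0,-1],[0.02,-0.095,0,0,-1],[0.008,-0.095,0,0,-1],[0.0,-0.065,0,0,-1],[0,0,0,0,-1],[0,0,0,0,-1],[0,0,0,0,-1]]';python3 o.py;python3 - <<'E'
from h import *
i=r.grab_frame("scene");cv2.imwrite("pics/scene4.png",i)
t=r.grab_frame("top");cv2.imwrite("pics/top4.png",t)
z=lambda a:cv2.resize(a,(400,360),interpolation=cv2.INTER_CUBIC)
cv2.imwrite("pics/c4.png",np.hstack([z(i[150:330,240:440]),z(t[170:350,220:420])]))
E
```

```text
clock: 10.72
tcp_pos: [0.7061, -0.0743, 0.1498]
orientation: [-3.127, 0.262, -0.018]
contact_force: [13.4, 4.4, -3.3]
grip_width: 0.0177
gripper_force: 78.4
10.7167 [ 0.7061 -0.0743  0.1498] yang -1.738 tilt [ 0.012  0.003 -1.   ] w 0.01765817492302204 F [13.4  4.4 -3.3] g 78.40834379196167 [ 0.27  0.6  -0.37  1.5   0.24  1.07 -1.9 ]
```

View pics/c4.png

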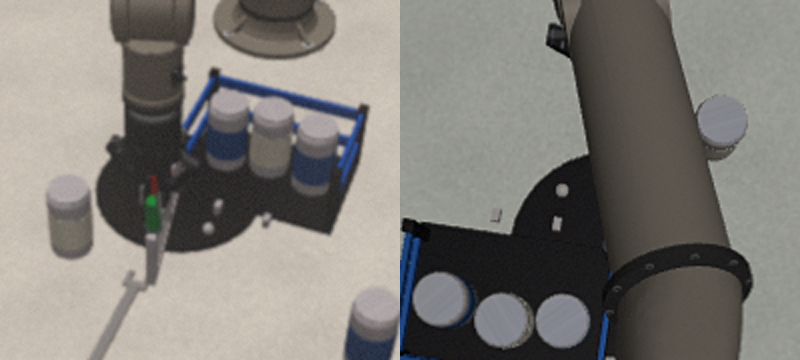

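The picture shows the gate standing wide open and the fingers on the green post at (152,212). can_out is at its original pixel, about (275,257), and the wrench has not moved. I'll settle briefly and hand in.

```bash
python3 -m crank '[[0,0,0,0,-1],[0,0,0,0,-1],[0,0,0,0,-1],[0,0,0,0,-1]]';python3 - <<'E'
from h import *
o=r.get_obs();print(o['tcp_pos'],abs(o['qvel']).max(),o['contact_force'],o['gripper_force'])
print(r.hand_in())
E
```

```text
clock: 11.15
tcp_pos: [0.706, -0.0737, 0.1498]
orientation: [-3.127, 0.261, -0.018]
contact_force: [13.0, 3.2, -1.8]
grip_width: 0.0175
gripper_force: 78.4
[ 0.70603323 -0.07373434  0.14977913] 0.002620882645265936 [12.95875129  3.20865015 -1.76838103] 78.41356873512268
the job is handed in; nothing more can be done
None
```

I squeezed the red catch, then the yellow, swung the gate past its detent to about 1.37 rad (79°, worked out from the hand's position) and handed the job in at 11.2 s still gripping the green post at 78 N; no verdict came back.

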